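# Lever open the tight lid of the tea caddy with the palette knife

### The job

The hinged steel lid of the blue tea caddy is held tight by its catches: take the palette knife from the black rubber mat, work its blade into the notch at the front under the lid, lever the lid free, and swing it up with the blade until it stands open, upright or nearly so. Touch the lid with the knife only, never with the gripper. Then lay the knife flat back on the rubber mat, let go, and leave everything else on the bench where it is.

Things in the scene. Friction and masses are not known exactly. Their poses are not given: they have to be found in the camera images.
- caddy: fixed blue tea caddy filled with tea sachets, 120 (x) x 150 (y) mm, walls 4 mm, rim of the walls 70 mm high, about 82 mm high with the lid shut. Origin: centre of its underside, z up; its front, with a paper label in a steel frame, faces its own -x, the hinge is at the back (+x)
- caddy_lid: steel lid, 5 mm plate 158 mm wide with a skirt 16 mm deep outside the side and front walls. Origin: middle of the hinge axis, at (58, 0, 77) mm in the caddy's frame; axes as the caddy's when shut; plate x -122 to +6 mm, underside z = 0. It opens by turning about its +y, front edge up and back; its z axis then tilts from vertical by the opening angle (0 shut, stop 1.75 rad)
- lid_rib (a point): middle of a black rubber cross rib under the lid plate, 70 mm long, 6 mm deep, at x = -82 mm in the lid's frame; it stops the blade. Two spring catches behind the front wall hold the lid (about 15 to 20 N at its front edge) and let go 5 to 10 mm up; beyond that a stiff hinge holds the lid wherever it is left (about 2 N moves it)
- caddy_slot (a point): centre of the notch's mouth in the caddy's front face (at (-60, 0, 73.5) mm in its frame): over 66 mm of width the skirt is missing, leaving a gap 7 mm high between the front wall's rim (z = 70 mm, the fulcrum) and the lid's underside (77 mm). A blade goes in 34 mm until its tip meets the rib
- knife: palette knife, 175 mm, about 90 g: dark wooden handle 85 long, 20 wide, 22 mm high, then a steel blade 24 wide, 3 mm thick, at the handle's mid-height (11 mm above its underside), 2 mm thick and 18 mm wide at the last 5 mm. Origin: underside of the handle at its blade end; x points along the blade to the tip, z up
- knife_tip (a point): tip of the blade, at (90, 0, 11) mm in the knife's frame
- knife_grip (a point): good point to hold the handle, at (-25, 0, 11) mm in the knife's frame, on the handle's middle line
- mat: fixed black ribbed rubber mat, 230 (x) x 140 (y) mm, 5 mm thick, lying left or right of the caddy; origin: centre of its underside. The knife starts on it, blade pointing away from the robot
- scale: black kitchen scale lying on the other side, 190 x 138 x 26 mm, fixed bystander; origin: centre of its underside
- saucer: white saucer, 145 mm, fixed bystander at the back left; origin: centre of its underside
- cup: cup fixed on that saucer, 93x117x68 mm; origin: centre of its underside
- tamper: wood-handled coffee tamper standing on the right, 58 mm across, 90 mm high; origin: centre of its underside
- syrup_jar: glass jar with a dark lid, 65 mm across, 86 mm high, at the back, left of the caddy; origin: centre of its underside
- spoon: tea spoon 136 mm long lying on the right; origin: centre of its underside

How it is judged:
By the outcome, as a careful person would: the job done as asked, in the order asked, and still so for the second after the job is handed in, with the robot touching nothing.
It also fails if it takes over 54 s, if anything falls off the work surface, if the arm or the gripper's body presses on something with over 40 N, if the wrist force passes 120 N, or if a joint passes its speed limit or range.

### The arm

A 6-joint arm with a two-finger parallel gripper is mounted at the origin on a cart in front of the work surface, level with it; the furniture and walls round the work are solid. World frame = base frame: x ahead of the robot, y to its left, z up, the work surface at z = 0. Lengths are in m, angles in degrees, forces in N, time in s.
With the tool pointing down it reaches from about 0.4 to 0.825 m from the base axis. Payload 7 kg.
Tool frame: the origin (TCP) lies midway between the tips of the shut fingers; the grasp point (between the pads) lies ctrl.grasp_offset behind it (ctrl.grasp_offset is the distance from the TCP to the grasp point, in m); z points along the fingers, y is the line along which they close (so a half turn about z gives the same grasp; the last joint's range is limited). The gripper opens to 88 mm and grips with 3 to 60 N. Pads are 19 mm wide; open, the fingers measure 130 mm over their backs; the gripper's body (78 mm by 193 mm) begins 47 mm behind the grasp point.
Start: joints at [85.663, 20.546, 0.682, 0, -70.136, -16.507], TCP at [0.24, 0.631, 0.2] pointing down, gripper open.
Joint ranges: [-176.03, 176.03], [-82.01, 121.73], [-58.28, 71.71], [-173.87, 95.51], [-174.79, -0.11], [-173.66, 173.66]. Speed limits (degrees/s): [136.94, 136.94, 172.46, 180, 180, 180].

### API

Orientations are given as [roll, pitch, yaw] about the fixed x, y, z axes, in that order (R = Rz(yaw) Ry(pitch) Rx(roll)).
In Python, from plant import ctrl gives the robot as it stands. The module is installed in compiled form; this text tells all that it offers.
- The arm moves only by the tool send_rows, never from a script. Its argument "increments" is a list that holds one entry, the list of rows, each a list of 4 numbers: the shift along the world's x, y, z normalised to -1 to 1, where 1 is 0.2 m, then the turn about the world's z normalised to -1 to 1, where 1 is 1.5 rad. In form: [[[x, y, z, roll], ...]]. A call has 1 to 12 rows; each row is the pose to reach, as a shift and turn from the pose commanded when the call began; what a row does not reach only later rows make up. A row lasts 1/8 s, in which the tool goes at most 62.5 mm and 10.7 degrees, less where a joint would pass 70% of its speed; a pose out of reach is approached as far as the arm can. A call with a number of a shift or a turn outside -1 to 1 is refused whole. A call with a gripper value outside its range is refused whole. "jaw" is the opening, from 0 (shut) to 1 (fully open), set as the call begins (left out, the last holds). The fingers move at their own pace and stop on an object; the grip force is fixed at half the most. Time passes only in rows, so rows that repeat a pose let the fingers close. It gives the time, the measured TCP pose, the force, the opening and the grip force at its end, in the units of the state.
- ctrl.get_obs(): the state, without advancing time (a new reading comes with each control period).
- ctrl.snapshot(name): name is "scene" or "top" or "wrist"; returns the picture (480x640x3 uint8, red, green, blue); there is no depth.
- ctrl.calibration(name): a dict with "mtx" (3x3 intrinsics, pixels), "k1" (the pictures are not rectified: a ray, as slopes to the right and down, at radius r is drawn at 1 + k1 r^2 times it, then the intrinsics apply), "eye" and "attitude" of the camera in the world. Camera axes: x right, y up, looking along -z (the intrinsics and any distortion apply to the point x, -y, -z); pixel columns grow to the right and rows downward; lengths in m; the calibration is good to about 2 mm. A picture is of the moment at which its call begins: read the wrist's pose just before it. calibration takes no time and is no camera call; for the wrist camera it gives the pose at the moment of the call.
- ctrl.close_job(): hands the job in; it is judged then, once.
Trained networks look in the newest picture that a camera, given by its name, has taken for a name from the list of things; names that differ only in an ending like _2 or _b are one class to them, and where a whole thing is asked for, a point or a joint stands for the part that bears it (a point fixed in the world has none). Each returns a list of dicts, best first, with "conf" (0 to 1); they miss things now and then, are a little off and sometimes report something else, mostly with a low value. They report only what shows in the picture. A call takes as long as a camera call.
- ctrl.trace(thing, camera): "mask" (480x640 bool, what is visible of it) and "bbox" ([left, top, right, bottom] in pixels, round what is visible of it).
- ctrl.spot_point(thing, camera): "pixel" ([row, column] in pixels: a listed point, or the origin of a listed thing).
The state is a dict: "clock": time; "joint_pos": joint angles; "qvel": joint speeds; "tau": joint torques, N m; "tool_pos": TCP position; "orientation": TCP orientation; "force": force on the tool from outside, world axes, zero at the start; "moment": the same for the moment, N m; "opening": finger opening in m; "gripper_force": force on a finger pad.
Only numpy, scipy, OpenCV 4.12 (cv2) and the standard library are available. Lean on these libraries where they do the work, as an engineer would, in place of code of your own. Each camera call takes 0.05 s, during which the arm holds its last target. There are 200 camera calls.

## Working session

There is one attempt and no reset: what is moved stays moved. The work goes in short steps, Python scripts to look and compute and a tool call to move; the robot and the scene stay as the last step left them, time stands still between calls to the robot, and variables do not carry over. Pictures are saved under pics/ and viewed, at most 10 in all, crops included, and the job is handed in when it is done.

Besides the shell and the picture viewer there is one more tool, called after "Request:" as a command line: name --argument value ..., lists and objects as JSON in quotes. send_rows: Moves the arm, as the interface text tells. Its arguments: {"type":"object","properties":{"increments":{"type":"array"},"jaw":{"type":"number"}},"required":["increments"]}

```bash
mkdir -p pics
cat > h.py <<'E'
import numpy as np, cv2
from plant import ctrl
def cal(c):
    k=ctrl.calibration(c); return {a:np.array(b,float) for a,b in k.items()}
def ray(k,px):  # px=(row,col)
    M=k['mtx']; d=np.array([(px[1]-M[0,2])/M[0,0],(px[0]-M[1,2])/M[1,1]])
    u=d.copy()
    for _ in range(20): u=d/(1+float(k['k1'])*(u@u))
    R=k['attitude']
    v=R@np.array([u[0],-u[1],-1.]); return k['eye'],v/np.linalg.norm(v)
def atz(k,px,z):
    e,v=ray(k,px); return e+v*(z-e[2])/v[2]
def tri(rs):
    A=np.zeros((3,3));b=np.zeros(3)
    for e,v in rs:
        P=np.eye(3)-np.outer(v,v);A+=P;b+=P@e
    x=np.linalg.solve(A,b); return x,[round(1e3*np.linalg.norm(np.cross(x-e,v)),1) for e,v in rs]
def proj(k,p):
    R=k['attitude'];c=R.T@(np.array(p)-k['eye']);u=np.array([c[0],-c[1]])/-c[2]
    u=u*(1+float(k['k1'])*(u@u));M=k['mtx'];return M[0,0]*u[0]+M[0,2],M[1,1]*u[1]+M[1,2]
def snap(c,n):
    im=ctrl.snapshot(c);cv2.imwrite(f'pics/{n}.png',im[:,:,::-1]);return im
E
cat > a.py <<'E'
from h import *
print(ctrl.get_obs(),ctrl.grasp_offset)
K={}
ims=[]
for c in('scene','top'):
    ims.append(snap(c,c+'0'));K[c]=cal(c);print(c,K[c]['eye'],K[c]['attitude'].round(3).tolist(),K[c]['mtx'].tolist(),K[c]['k1'])
for t in 'caddy_lid lid_rib caddy_slot caddy knife knife_tip knife_grip mat scale saucer cup tamper syrup_jar spoon'.split():
    rs=[]
    for c in K:
        r=ctrl.spot_point(t,c)
        if r: rs.append(ray(K[c],r[0]['pixel']));print(t,c,np.round(r[0]['pixel']),round(r[0]['conf'],2),atz(K[c],r[0]['pixel'],0).round(3))
    if len(rs)==2: x,e=tri(rs);print('  ',x.round(4),e)
E
python3 a.py
```

```text
{'clock': 0.0, 'joint_pos': array([ 8.56645714e+01,  2.05904081e+01,  6.33652329e-01, -1.99124721e-02,
       -7.01361457e+01, -1.65072677e+01]), 'qvel': array([ 0.0544329 , -0.02637954, -0.0368659 , -0.07565295,  0.09218494,
       -0.03362336]), 'tau': array([-4.90927687e-04, -5.82709408e+01,  2.93050164e+01,  6.99723691e+00,
        6.90123779e-03, -1.47625233e-04]), 'tool_pos': array([0.24000358, 0.63031681, 0.19933405]), 'orientation': array([ 1.79905608e+02, -8.45175625e-03, -2.08494705e+01]), 'force': array([-0.15672993,  0.62509296, -1.50765444]), 'moment': array([-0.00493135,  0.04615778, -0.07436198]), 'gripper_force': 0.0, 'opening': 0.0878536185761293} 0.0188
scene [-0.09678719 -0.9287083   1.29401146] [42.537, 0.726, -39.408] [[604.9332251565099, 0.0, 317.208734802685], [0.0, 604.9332251565099, 245.94103721149133], [0.0, 0.0, 1.0]] -0.04919728989086809
top [ 0.33707516 -0.05408036  1.69227805] [9.486, -0.501, -90.968] [[555.3354324822214, 0.0, 316.34691304195877], [0.0, 555.3354324822214, 243.9250111215061], [0.0, 0.0, 1.0]] 0.01806104283692571Traceback (most recent call last):
  File "a.py", line 11, in <module>
    if r: rs.append(ray(K[c],r[0]['pixel']));print(t,c,np.round(r[0]['pixel']),round(r[0]['conf'],2),atz(K[c],r[0]['pixel'],0).round(3))
                                                                                                     ~~~^^^^^^^^^^^^^^^^^^^^^^
  File "h.py", line 12, in atz
    e,v=ray(k,px); return e+v*(z-e[2])/v[2]
                                       ~^^^
IndexError: invalid index to scalar variable.
```

View pics/top0.png

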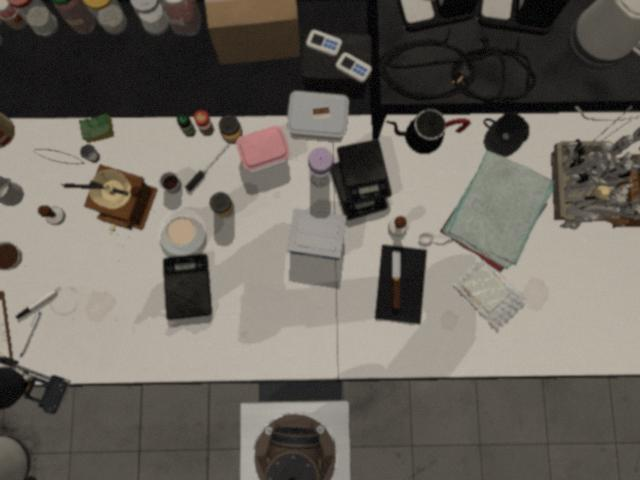

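View pics/scene0.png

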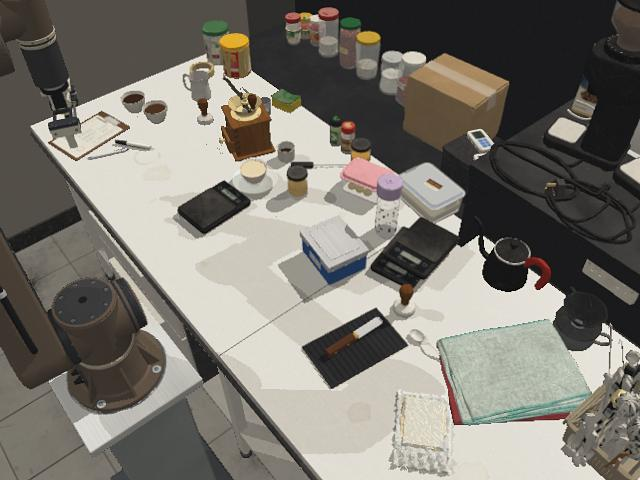

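The top picture shows the caddy at about (col 317, row 247), almost square to the base with a slight turn. The mat is at (401, 284), with the knife on it (cols 396, rows 252–308). The scale is left at (188, 287), the tamper at (398, 227) and the spoon at (435, 240). The attitude is given as roll, pitch, yaw, so I'll correct the helper.

```bash
python3 - <<'E'
s=open('h.py').read()
s=s.replace("    k=ctrl.calibration(c); return {a:np.array(b,float) for a,b in k.items()}","    k={a:np.array(b,float) for a,b in ctrl.calibration(c).items()}\n    if k['attitude'].shape==(3,): k['attitude']=Rotation.from_euler('xyz',k['attitude'],degrees=True).as_matrix()\n    return k")
s="from scipy.spatial.transform import Rotation\n"+s
open('h.py','w').write(s)
a=open('a.py').read().replace("print(ctrl.get_obs(),ctrl.grasp_offset)","").replace(".round(3).tolist(),K[c]['mtx'].tolist(),K[c]['k1'])",".shape)")
a+='''
for t in ('caddy_lid','mat','knife','caddy'):
  for c in K:
    r=ctrl.trace(t,c)
    if r:
        z={'caddy_lid':.082,'mat':.005,'knife':.016,'caddy':.04}[t]
        cs,_=cv2.findContours(r[0]['mask'].astype('u1'),0,2);q=max(cs,key=cv2.contourArea)
        B=cv2.boxPoints(cv2.minAreaRect(q));print(t,c,round(r[0]['conf'],2));print(np.array([atz(K[c],(v,u),z)[:2] for u,v in B]).round(4).tolist())
'''
open('a.py','w').write(a)
E
python3 a.py
```

```text
scene [-0.09678719 -0.9287083   1.29401146] (3, 3)
top [ 0.33707516 -0.05408036  1.69227805] (3, 3)
caddy_lid scene [233. 353.] 0.93 [ 0.757 -0.029  0.   ]
caddy_lid top [214. 322.] 0.78 [ 0.715 -0.094  0.   ]
   [ 0.6955 -0.0922  0.0915] [np.float64(1.6), np.float64(1.6)]
lid_rib scene [245. 327.] 0.94 [ 0.669 -0.015  0.   ]
lid_rib top [242. 319.] 0.59 [ 0.626 -0.082  0.   ]
   [ 0.6117 -0.0809  0.0936] [np.float64(1.5), np.float64(1.5)]
caddy_slot scene [251. 316.] 0.73 [ 0.628 -0.013  0.   ]
caddy_slot top [251. 316.] 0.56 [ 0.596 -0.073  0.   ]
   [ 0.5828 -0.0717  0.082 ] [np.float64(1.0), np.float64(1.0)]
caddy scene [260. 335.] 0.67 [ 0.649 -0.073  0.   ]
caddy top [240. 317.] 0.7 [ 0.632 -0.075  0.   ]
   [ 0.6355 -0.0783  0.0121] [np.float64(6.9), np.float64(6.9)]
knife scene [339. 350.] 0.61 [ 0.504 -0.302  0.   ]
knife top [279. 396.] 0.89 [ 0.507 -0.315  0.   ]
   [ 0.5017 -0.3104  0.0131] [np.float64(4.3), np.float64(4.3)]
knife_tip scene [321. 378.] 0.8 [ 0.597 -0.309  0.   ]
knife_tip top [250. 394.] 0.78 [ 0.595 -0.313  0.   ]
   [ 0.594  -0.3121  0.0068] [np.float64
[... 1369 characters left out ...]
.0142], [0.7399, 0.0347], [0.6946, -0.1685], [0.5547, -0.1794]]
caddy_lid top 0.73
[[0.5885, 0.0135], [0.7164, -0.0066], [0.69, -0.1629], [0.5626, -0.1409]]
mat scene 0.97
[[0.3943, -0.2438], [0.6463, -0.2662], [0.5989, -0.4112], [0.3634, -0.3821]]
mat top 0.84
[[0.3879, -0.2384], [0.6175, -0.2743], [0.5971, -0.421], [0.3684, -0.3819]]
knife scene 0.72
[[0.4259, -0.293], [0.6015, -0.2985], [0.5944, -0.3269], [0.421, -0.3201]]
knife top 0.91
[[0.5914, -0.3043], [0.591, -0.3288], [0.4208, -0.3216], [0.4212, -0.2976]]
caddy scene 0.93
[[0.5943, 0.0436], [0.7725, 0.0616], [0.7141, -0.1707], [0.5522, -0.1773]]
caddy top 0.58
[[0.7089, 0.3841], [0.7075, 0.2905], [0.6152, 0.2888], [0.6166, 0.3815]]
```

Request:
send_rows --increments '[[[0.2, -0.25, 0, 0.05], [0.4, -0.5, 0, 0.1], [0.6, -0.75, 0, 0.15], [0.75, -1, 0, 0.215]]]' --jaw 1

```text
clock: 2.55
tool_pos: [0.3911, 0.4296, 0.2004]
orientation: [-180.0, -0.0, -2.2]
force: [1.8, -0.7, 0.1]
opening: 0.0878
gripper_force: 0.0
```

Request:
send_rows --increments '[[[0.1, -0.25, 0, 0], [0.2, -0.5, 0, 0], [0.3, -0.75, 0, 0], [0.4, -1, 0, 0]]]'

```text
clock: 3.05
tool_pos: [0.4705, 0.2295, 0.2006]
orientation: [-180.0, -0.0, -2.3]
force: [0.9, 0.6, 0.8]
opening: 0.0874
gripper_force: 0.0
```

Request:
send_rows --increments '[[[0, -0.25, 0, 0], [0, -0.5, 0, 0], [0, -0.75, 0, 0], [-0.05, -1, 0, 0]]]'

```text
clock: 3.55
tool_pos: [0.4601, 0.0296, 0.2005]
orientation: [-180.0, -0.0, -2.4]
force: [0.8, -0.4, 0.5]
opening: 0.0877
gripper_force: 0.0
```

Request:
send_rows --increments '[[[-0.1, -0.12, 0, 0], [-0.2, -0.25, 0, 0], [-0.3, -0.4, 0, 0], [-0.35, -0.5, 0, 0], [-0.35, -0.5, 0, 0], [-0.35, -0.5, 0, 0]]]'

```text
clock: 4.3
tool_pos: [0.3904, -0.0687, 0.2005]
orientation: [-180.0, -0.0, -2.4]
force: [-0.0, 0.1, 0.0]
opening: 0.0877
gripper_force: 0.0
```

```bash
cat > w.py <<'E'
import sys
from h import *
o=ctrl.get_obs();print(o['clock'],o['tool_pos'],o['orientation'],o['force'],o['moment'],o['opening'],o['gripper_force'])
k=cal('wrist');snap('wrist',sys.argv[1]);print(k['eye'],k['attitude'][:,2])
Z=dict(knife_tip=.016,knife_grip=.016,knife=.005,caddy_slot=.0735,caddy_lid=.077,lid_rib=.074)
S=eval(open('rays.txt').read()) if len(sys.argv)>3 else {}
for t in sys.argv[2].split(','):
    r=ctrl.spot_point(t,'wrist')
    if r:
        p=r[0]['pixel'];print(t,np.round(p),round(r[0]['conf'],2),atz(k,p,Z.get(t,0)).round(4))
        e,v=ray(k,p);S.setdefault(t,[]).append((e.tolist(),v.tolist()))
        if len(S[t])>1:
            x,er=tri([(np.array(a),np.array(b)) for a,b in S[t]]);print('  tri',x.round(4),er)
open('rays.txt','w').write(repr(S))
E
python3 w.py w1 caddy_slot,caddy_lid,lid_rib,knife_tip,knife_grip,knife
```

```text
4.3 [ 0.39039262 -0.06866084  0.20048127] [-1.79989226e+02 -3.86290496e-02 -2.38446108e+00] [-0.00918202  0.13134938  0.0174828 ] [-0.05880689  0.01429772 -0.00161501] 0.08766277150597586 0.0
[ 0.46931069 -0.0713962   0.384263  ] [ 0.28979358 -0.0121392   0.95701219]
lid_rib [119. 549.] 0.17 [ 0.4788 -0.2694  0.074 ]
knife_grip [118. 552.] 0.9 [ 0.481  -0.3097  0.016 ]
knife [ 96. 549.] 0.65 [ 0.504  -0.3104  0.005 ]
```

View pics/w1.png

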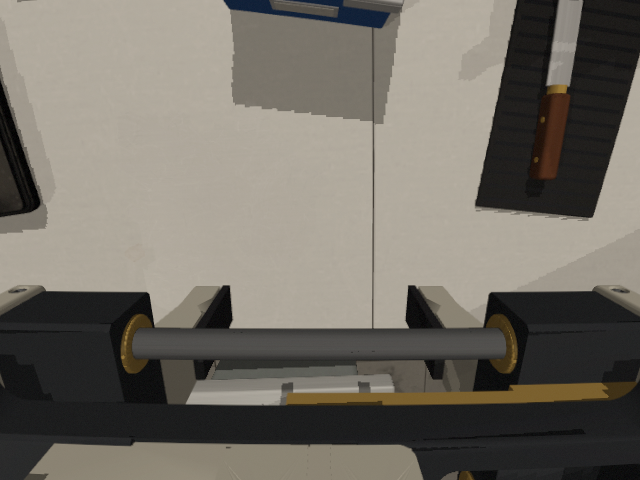

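The wrist view shows the caddy's front at the top edge (cols 225–400, row 20). The knife is on the right: handle (550, 135), blade (565, 40). I'll move ahead and look at the slot from two places.

Request:
send_rows --increments '[[[0.15, 0.1, 0, 0], [0.3, 0.2, 0, 0], [0.4, 0.3, 0, 0], [0.4, 0.3, 0, 0], [0.4, 0.3, 0, 0]]]'

```text
clock: 5.28
tool_pos: [0.4695, -0.0088, 0.1999]
orientation: [180.0, 0.1, -2.3]
force: [0.7, -0.6, -0.0]
opening: 0.0873
gripper_force: 0.0
```

```bash
python3 w.py w2 caddy_slot,caddy_lid,lid_rib
```

```text
5.275 [ 0.46949698 -0.00878064  0.19993734] [ 1.79983534e+02  5.68272958e-02 -2.34297554e+00] [ 0.73976871 -0.57461794 -0.04196104] [-0.09141872  0.01610686 -0.00808856] 0.08727705467043821 0.0
[ 0.54873703 -0.01138569  0.38357143] [ 0.29145344 -0.01149855  0.9565159 ]
caddy_slot [ 92. 379.] 0.9 [ 0.5831 -0.0627  0.0735]
lid_rib [ 46. 384.] 0.74 [ 0.6179 -0.0673  0.074 ]
```

Request:
send_rows --increments '[[[0, -0.2, 0, 0], [0, -0.4, 0, 0], [0, -0.6, 0, 0], [0, -0.6, 0, 0], [0, -0.6, 0, 0]]]'

```text
clock: 6.1
tool_pos: [0.4697, -0.1291, 0.2004]
orientation: [-180.0, -0.0, -2.4]
force: [-0.7, -0.4, -0.3]
opening: 0.0876
gripper_force: 0.0
```

```bash
python3 w.py w3 caddy_slot,caddy_lid,lid_rib,knife_tip,knife_grip,knife more
```

```text
6.1 [ 0.46970607 -0.12905708  0.20039456] [-1.79989359e+02 -1.73444096e-02 -2.43609125e+00] [-0.70070457 -0.38950699 -0.31136414] [ 0.04195404 -0.04596446  0.02018988] 0.08760641439695689 0.0
[ 0.54871476 -0.13185067  0.38412485] [ 0.29017932 -0.01235238  0.95689257]
caddy_slot [ 99. 233.] 0.97 [ 0.5838 -0.0619  0.0735]
  tri [ 0.5832 -0.0624  0.0755] [np.float64(0.3), np.float64(0.3)]
lid_rib [ 52. 239.] 0.65 [ 0.6188 -0.0708  0.074 ]
  tri [ 0.6204 -0.069   0.0648] [np.float64(0.5), np.float64(0.5)]
knife_tip [ 85. 504.] 0.75 [ 0.5932 -0.3173  0.016 ]
knife_grip [200. 486.] 0.59 [ 0.4788 -0.3092  0.016 ]
knife [173. 484.] 0.74 [ 0.5057 -0.3091  0.005 ]
```

View pics/w3.png

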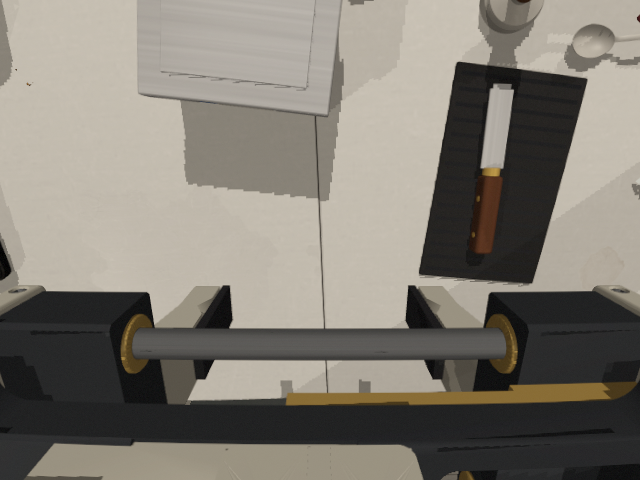

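Request:
send_rows --increments '[[[0, -0.2, 0, 0], [0, -0.4, 0, 0], [0, -0.6, 0, 0], [0, -0.6, 0, 0], [0, -0.6, 0, 0]]]'

```text
clock: 7.08
tool_pos: [0.4699, -0.2486, 0.2]
orientation: [-180.0, 0.0, -2.4]
force: [-0.2, 0.7, -0.3]
opening: 0.0874
gripper_force: 0.0
```

```bash
python3 w.py w4 caddy_slot,caddy_lid,lid_rib,knife_tip,knife_grip,knife more
```

```text
7.075 [ 0.46989369 -0.2485961   0.20003847] [-1.79987759e+02  2.36550825e-02 -2.38771965e+00] [-0.19287857  0.73363961 -0.30657615] [-0.03696582 -0.0436842  -0.02759622] 0.08735866854889471 0.0
[ 0.54899955 -0.2513712   0.38372659] [ 0.29086048 -0.01219008  0.95668782]
caddy_slot [109.  96.] 0.78 [ 0.5827 -0.0635  0.0735]
  tri [ 0.5833 -0.0625  0.0727] [np.float64(0.4), np.float64(0.9), np.float64(0.7)]
lid_rib [62. 95.] 0.7 [ 0.6188 -0.0705  0.074 ]
  tri [ 0.6195 -0.0687  0.0697] [np.float64(0.9), np.float64(1.2), np.float64(0.7)]
knife_tip [ 87. 381.] 0.73 [ 0.5945 -0.3147  0.016 ]
  tri [ 0.5929 -0.3133  0.0239] [np.float64(0.6), np.float64(0.6)]
knife_grip [204. 376.] 0.62 [ 0.4795 -0.3092  0.016 ]
  tri [ 0.4791 -0.3092  0.016 ] [np.float64(0.4), np.float64(0.4)]
knife [177. 377.] 0.55 [ 0.506  -0.3123  0.005 ]
  tri [ 0.5047 -0.314  -0.0054] [np.float64(0.1), np.float64(0.1)]
```

The picture shows the lid with its front edge from (140, 95) to (328, 115). The knife's handle is at (487, 215) and its tip at (503, 85), matching the network points. Slot and knife are both measured, so I'll grasp now.

Request:
send_rows --increments '[[[0.03, -0.15, -0.1, 0], [0.05, -0.305, -0.25, 0], [0.05, -0.305, -0.45, 0], [0.05, -0.305, -0.65, 0], [0.05, -0.305, -0.8, 0], [0.05, -0.305, -0.9, 0], [0.05, -0.305, -0.955, 0], [0.05, -0.305, -0.955, 0], [0.05, -0.305, -0.955, 0]]]'

```text
clock: 8.55
tool_pos: [0.4807, -0.3101, 0.0102]
orientation: [180.0, -0.1, -2.3]
force: [0.9, -0.9, 0.3]
opening: 0.0874
gripper_force: 0.0
```

Request:
send_rows --increments '[[[0, 0, 0, 0], [0, 0, 0, 0], [0, 0, 0, 0], [0, 0, 0, 0], [0, 0, 0, 0], [0, 0, 0, 0]]]' --jaw 0

```text
clock: 9.3
tool_pos: [0.48, -0.3099, 0.0092]
orientation: [-180.0, 0.0, -2.4]
force: [1.0, -0.3, -0.0]
opening: 0.0333
gripper_force: 0.0
```

Request:
send_rows --increments '[[[0, 0, 0, 0], [0, 0, 0, 0], [0, 0, 0, 0], [0, 0, 0, 0]]]'

```text
clock: 9.8
tool_pos: [0.48, -0.3099, 0.0092]
orientation: [-180.0, 0.0, -2.4]
force: [-0.9, -0.3, -1.6]
opening: 0.0006
gripper_force: 0.0
```

Request:
send_rows --increments '[[[0, 0, 0.05, 0], [0, 0, 0.15, 0], [0, 0, 0.3, 0], [0, 0, 0.45, 0], [-0.02, 0, 0.6, 0], [-0.04, 0, 0.6, 0], [-0.04, 0, 0.6, 0]]]'

```text
clock: 10.68
tool_pos: [0.4716, -0.3097, 0.1295]
orientation: [-180.0, -0.0, -2.4]
force: [-0.9, -0.1, -0.2]
opening: -0.0002
gripper_force: 0.0
```

```bash
python3 w.py w5 knife_tip,knife_grip,knife
cat > s.py <<'E'
import sys
from h import *
Z=dict(knife_tip=.135,knife_grip=.135)
K={}
for c in ('scene','top'): snap(c,c+sys.argv[1]);K[c]=cal(c)
for t in sys.argv[2].split(','):
    rs=[]
    for c in K:
        r=ctrl.spot_point(t,c)
        if r: rs.append(ray(K[c],r[0]['pixel']));print(t,c,np.round(r[0]['pixel']),round(r[0]['conf'],2))
    if len(rs)==2: x,e=tri(rs);print('  ',x.round(4),e)
E
python3 s.py 5 knife_tip,knife_grip,knife,caddy_slot
```

```text
10.675 [ 0.47157323 -0.3097301   0.12949886] [-1.79987958e+02 -2.47927805e-02 -2.38142974e+00] [-0.94299852 -0.12504365 -0.20210625] [-0.00714364  0.03354303 -0.06052745] -0.00015069050204386003 0.0
[ 0.55054434 -0.31247406  0.31324412] [ 0.29008599 -0.01211602  0.95692388]
knife_tip [ 79. 322.] 0.94 [ 0.5958 -0.3171  0.016 ]
knife_grip [222. 320.] 0.65 [ 0.4803 -0.3108  0.016 ]
knife_tip scene [320. 378.] 0.56
knife_grip scene [342. 344.] 0.58
knife_grip top [287. 396.] 0.57
   [ 0.4788 -0.3112  0.02  ] [np.float64(2.3), np.float64(2.3)]
knife scene [341. 353.] 0.62
caddy_slot scene [250. 317.] 0.95
caddy_slot top [253. 315.] 0.86
   [ 0.582  -0.0701  0.0861] [np.float64(3.8), np.float64(3.8)]
```

View pics/w5.png

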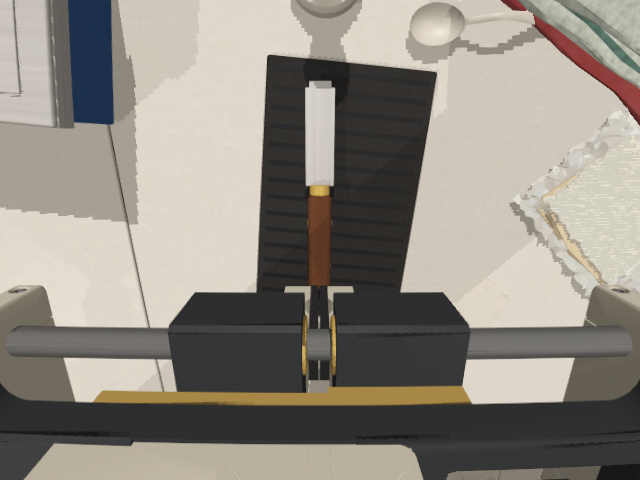

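The gripper closed on nothing. The knife is still on the mat at the centre of the picture (handle rows 185–285, col 320) and the fingertips show at row 287. I'll check where the tips really are in this picture.

Run:
```python
from h import *
k=cal('wrist');o=ctrl.get_obs();p=o['tool_pos'];R=Rotation.from_euler('xyz',o['orientation'],degrees=True).as_matrix()
print(p,ctrl.grasp_offset)
for d in (0,.0188,.04,-.02):
  for s in (-.0095,0,.0095): print(d,s,np.round(proj(k,p+R@[s,0,-d])))
```

```text
[ 0.47201896 -0.30989595  0.12922983] 0.0188
0 -0.0095 [320. 298.]
0 0 [320. 283.]
0 0.0095 [320. 267.]
0.0188 -0.0095 [320. 314.]
0.0188 0 [320. 297.]
0.0188 0.0095 [320. 280.]
0.04 -0.0095 [320. 335.]
0.04 0 [320. 317.]
0.04 0.0095 [320. 299.]
-0.02 -0.0095 [319. 284.]
-0.02 0 [319. 270.]
-0.02 0.0095 [320. 256.]
```

Run:
```python
import cv2
a=cv2.imread('pics/scene5.png');b=cv2.imread('pics/w5.png')
c=cv2.resize(a[200:400,280:420],None,fx=3,fy=3,interpolation=2);d=cv2.resize(b[170:400,265:375],(287,600),interpolation=2)
cv2.imwrite('pics/c5.png',cv2.hconcat([c,d]))
```

```text
(no output)
```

View pics/c5.png

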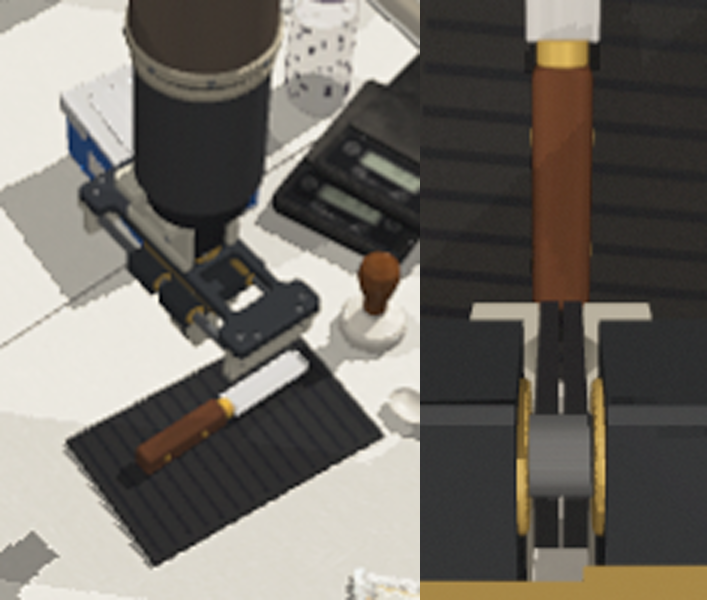

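Run:
```python
from h import *
k=cal('wrist');o=ctrl.get_obs();p=o['tool_pos'];R=Rotation.from_euler('xyz',o['orientation'],degrees=True).as_matrix()
print(k['mtx'][0,0],k['k1'])
for d in (0,.01,.02,.03,.04):
  for s in (0,.0095): print(d,s,np.round(proj(k,p+R@[s,.0438,-d])),np.round(proj(k,p+R@[s,-.0438,-d])))
im=cv2.imread('pics/w3.png')[270:390,180:460];cv2.imwrite('pics/c6.png',cv2.resize(im,None,fx=2.8,fy=2.8,interpolation=2))
```

```text
348.8930337245208 -0.0424633296665872
0 0 [396. 283.] [243. 283.]
0 0.0095 [397. 267.] [242. 267.]
0.01 0 [400. 290.] [239. 290.]
0.01 0.0095 [401. 274.] [238. 274.]
0.02 0 [404. 298.] [235. 298.]
0.02 0.0095 [406. 281.] [234. 281.]
0.03 0 [409. 307.] [230. 307.]
0.03 0.0095 [411. 289.] [229. 289.]
0.04 0 [415. 317.] [225. 317.]
0.04 0.0095 [416. 298.] [223. 298.]
```

View pics/c6.png

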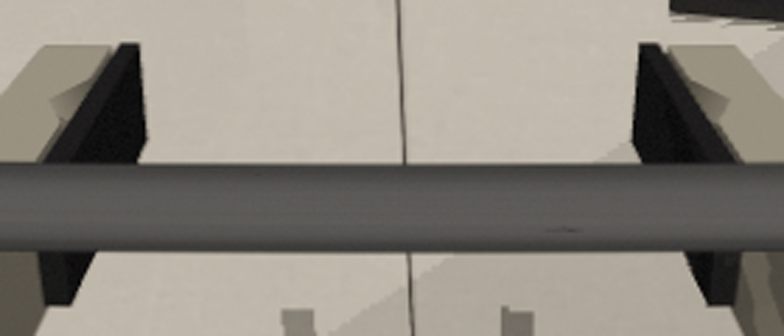

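The open pads' tip edge (from (230, 286) to (232, 319)) projects about 25 mm above the reported TCP. That explains the miss: the fingers closed just over the handle. I'll go about 19 mm lower, checking the force.

Request:
send_rows --increments '[[[0.04, 0, 0, 0], [0.04, 0, -0.1, 0], [0.04, 0, -0.2, 0], [0.04, 0, -0.3, 0], [0.04, 0, -0.4, 0], [0.04, 0, -0.48, 0], [0.04, 0, -0.54, 0], [0.04, 0, -0.58, 0], [0.04, 0, -0.61, 0]]]' --jaw 0.6

```text
clock: 12.5
tool_pos: [0.4802, -0.31, 0.007]
orientation: [180.0, -0.0, -2.4]
force: [0.3, 0.0, -0.8]
opening: 0.0524
gripper_force: 0.0
```

Request:
send_rows --increments '[[[0, 0, -0.03, 0], [0, 0, -0.06, 0], [0, 0, -0.085, 0], [0, 0, -0.085, 0]]]'

```text
clock: 13.0
tool_pos: [0.4798, -0.3098, -0.0101]
orientation: [-180.0, 0.0, -2.4]
force: [0.0, 1.0, 0.6]
opening: 0.0524
gripper_force: 0.0
```

Request:
send_rows --increments '[[[0, 0, -0.01, 0], [0, 0, -0.01, 0], [0, 0, -0.01, 0], [0, 0, -0.01, 0], [0, 0, -0.01, 0], [0, 0, -0.01, 0]]]' --jaw 0

```text
clock: 13.75
tool_pos: [0.4801, -0.3099, -0.0116]
orientation: [180.0, -0.0, -2.4]
force: [0.1, 0.6, 1.3]
opening: 0.0199
gripper_force: 30.0
```

Gripped: opening 19.9 mm, 30 N. Now I'll lift and carry it to a point ahead of the slot.

Request:
send_rows --increments '[[[0, 0, 0.06, 0], [0, 0, 0.18, 0], [0, 0.05, 0.34, 0], [-0.05, 0.2, 0.45, 0], [-0.1, 0.4, 0.55, -0.03], [-0.16, 0.6, 0.55, -0.06], [-0.2, 0.8, 0.55, -0.079], [-0.25, 1, 0.55, -0.079]]]'

```text
clock: 14.75
tool_pos: [0.4297, -0.1088, 0.0991]
orientation: [-180.0, -0.1, -9.2]
force: [-0.1, 1.0, -1.7]
opening: 0.0195
gripper_force: 30.0
```

Request:
send_rows --increments '[[[0, 0.15, 0, 0], [0, 0.3, 0, 0], [0, 0.36, -0.1, 0], [0, 0.36, -0.2, 0], [0, 0.36, -0.26, 0], [0, 0.36, -0.26, 0], [0, 0.36, -0.26, 0], [0, 0.36, -0.26, 0]]]'

```text
clock: 15.75
tool_pos: [0.4305, -0.0379, 0.0469]
orientation: [-180.0, -0.1, -9.2]
force: [0.3, 0.5, -1.4]
opening: 0.0195
gripper_force: 30.0
```

```bash
python3 w.py w6 knife_tip,knife,caddy_slot; python3 s.py 6 knife_tip,knife,caddy_slot
python3 - <<'E'
import cv2
a=cv2.imread('pics/w6.png')[:400];s=cv2.imread('pics/scene6.png')[190:340,220:400]
cv2.imwrite('pics/c7.png',cv2.hconcat([cv2.resize(a,(400,250)),cv2.resize(s,(300,250),interpolation=2)]))
E
```

```text
15.75 [ 0.43050953 -0.0379026   0.04690083] [-1.79969068e+02 -6.19529909e-02 -9.17424471e+00] [ 0.30780485  0.48550709 -1.40691238] [-0.00868268  0.06991253  0.00329902] 0.01951355937036636 29.98847723007202
[ 0.50838992 -0.04997799  0.23069308] [ 0.28589669 -0.04658857  0.95712726]
knife_tip [ 49. 325.] 0.56 [ 0.5553 -0.0611  0.016 ]
knife [252. 318.] 0.67 [ 0.4356 -0.0375  0.005 ]
knife_tip scene [255. 300.] 0.58
knife_tip top [208. 224.] 0.63
   [ 0.8152  0.2857 -0.4032] [np.float64(19.5), np.float64(19.5)]
knife scene [269. 271.] 0.78
caddy_slot scene [249. 316.] 0.59
caddy_slot top [250. 316.] 0.79
   [ 0.5859 -0.0702  0.0866] [np.float64(2.4), np.float64(2.4)]
```

View pics/c7.png

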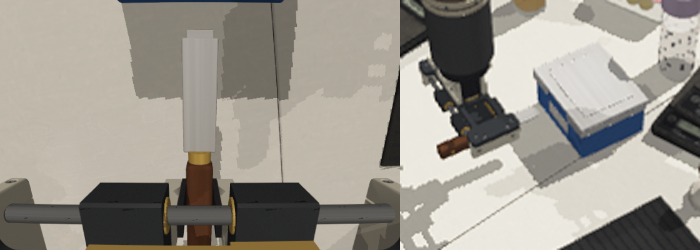

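The knife is level in the gripper, its blade pointing at the caddy's front notch (tip at col 325, row 49 in the full wrist picture), ready to insert.

Request:
send_rows --increments '[[[0.05, -0.008, 0, 0], [0.1, -0.016, 0, 0], [0.14, -0.022, 0, 0], [0.18, -0.029, 0, 0], [0.2, -0.033, 0, 0], [0.225, -0.037, 0, 0], [0.25, -0.04, 0, 0]]]'

```text
clock: 17.23
tool_pos: [0.4802, -0.0459, 0.0463]
orientation: [180.0, 0.0, -9.2]
force: [-0.2, -0.2, -1.1]
opening: 0.0197
gripper_force: 30.0
```

Request:
send_rows --increments '[[[0.025, -0.004, 0, 0], [0.05, -0.008, 0, 0], [0.075, -0.012, 0, 0], [0.095, -0.015, 0, 0], [0.095, -0.015, 0, 0]]]'

```text
clock: 17.85
tool_pos: [0.4992, -0.0489, 0.0462]
orientation: [180.0, 0.0, -9.2]
force: [-0.5, 0.6, -0.8]
opening: 0.0193
gripper_force: 30.0
```

Run:
```python
from h import *
a=snap('wrist','w7')[:,:,::-1];s=snap('scene','s7')[:,:,::-1]
a=a[:400]; s=s[200:320,240:390]
cv2.imwrite('pics/c8.png',cv2.hconcat([cv2.resize(a,(400,300)),cv2.resize(s,(375,300),interpolation=2)]))
```

```text
(no output)
```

View pics/c8.png

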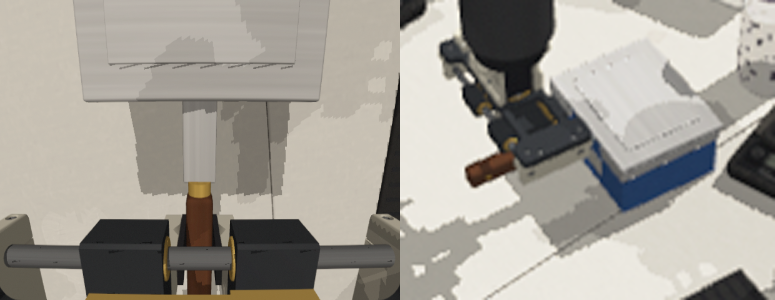

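The blade sits in the notch under the lid's front edge (wrist crop: blade enters at (200, 100)). Now I'll lever by pressing the handle down along the arc about the rim.

Request:
send_rows --increments '[[[0, 0, -0.02, 0], [0.001, 0, -0.04, 0], [0.003, 0, -0.06, 0], [0.006, -0.001, -0.08, 0], [0.009, -0.001, -0.095, 0], [0.012, -0.002, -0.11, 0], [0.012, -0.002, -0.11, 0]]]'

```text
clock: 18.82
tool_pos: [0.5007, -0.0494, 0.0246]
orientation: [180.0, 0.1, -9.1]
force: [-7.8, 1.6, 13.2]
opening: 0.0196
gripper_force: 30.0
```

Request:
send_rows --increments '[[[0.003, 0, -0.015, 0], [0.006, -0.001, -0.03, 0], [0.009, -0.001, -0.045, 0], [0.012, -0.002, -0.055, 0], [0.012, -0.002, -0.055, 0]]]'

```text
clock: 19.45
tool_pos: [0.5035, -0.0498, 0.0136]
orientation: [180.0, 0.0, -9.1]
force: [-5.4, 1.2, 9.7]
opening: 0.0198
gripper_force: 30.0
```

```bash
cat > l.py <<'E'
from h import *
# lid opening angle by fitting lid outline (scene+top cams) over theta
def model(th):
    y=np.deg2rad(-9.2);u=np.array([np.cos(y),np.sin(y),0]);v=np.array([-u[1],u[0],0]);z=np.array([0,0,1.])
    H=np.array([.583,-.0626,0])+.118*u+.077*z
    ex=u*np.cos(th)+z*np.sin(th)*-1; ez=u*np.sin(th)+z*np.cos(th)
    return [H+a*ex+b*v+c*ez for a in(-.122,.006) for b in(-.079,.079) for c in(-.016 if a<0 else 0,.005)]
for c in('scene','top'):
    ctrl.snapshot(c);k=cal(c);r=ctrl.trace('caddy_lid',c)
    if not r: print(c,'none');continue
    m=r[0]['mask'];best=[]
    for d in range(0,104,2):
        q=cv2.convexHull(np.array([proj(k,p) for p in model(np.deg2rad(d))],np.float32)).round().astype(np.int32)
        g=np.zeros(m.shape,np.uint8);cv2.fillConvexPoly(g,q,1);g=g>0
        best.append(((g&m).sum()/(g|m).sum(),d))
    print(c,round(r[0]['conf'],2),[(round(float(a),3),d) for a,d in sorted(best)[::-1][:4]])
E
python3 l.py
```

```text
scene 0.74 [(0.893, 8), (0.891, 6), (0.888, 10), (0.887, 4)]
top 0.64 [(0.807, 38), (0.805, 40), (0.802, 36), (0.8, 34)]
```

Request:
send_rows --increments '[[[0.003, 0, -0.008, 0], [0.006, -0.001, -0.016, 0], [0.006, -0.001, -0.016, 0]]]'

```text
clock: 20.02
tool_pos: [0.5046, -0.05, 0.01]
orientation: [180.0, 0.0, -9.2]
force: [-4.7, 0.8, 5.0]
opening: 0.0198
gripper_force: 30.0
```

The force fell from 13 to 5 N, so the catches appear to be letting go. Now I'll lift and see whether the lid follows.

Request:
send_rows --increments '[[[0, 0, 0.025, 0], [0, 0, 0.05, 0], [0.002, 0, 0.075, 0], [0.004, -0.001, 0.1, 0], [0.008, -0.001, 0.125, 0], [0.008, -0.001, 0.125, 0]]]'

```text
clock: 20.78
tool_pos: [0.5058, -0.0502, 0.0352]
orientation: [180.0, 0.1, -9.2]
force: [-5.0, 1.0, -4.4]
opening: 0.0196
gripper_force: 30.0
```

```bash
python3 l.py; python3 s.py 9 knife_tip,lid_rib,knife,caddy_slot; python3 w.py w9 knife_tip,lid_rib,knife_grip,knife
```

```text
scene 0.91 [(0.896, 6), (0.892, 8), (0.889, 4), (0.888, 10)]
top 0.66 [(0.776, 40), (0.773, 38), (0.771, 42), (0.769, 44)]
lid_rib scene [244. 328.] 0.55
lid_rib top [242. 318.] 0.82
   [ 0.614  -0.079   0.0916] [np.float64(4.0), np.float64(4.0)]
knife scene [260. 294.] 0.67
caddy_slot scene [250. 314.] 0.89
caddy_slot top [249. 314.] 0.78
   [ 0.5865 -0.0637  0.077 ] [np.float64(4.4), np.float64(4.4)]
21.475 [ 0.50587519 -0.0501994   0.03486332] [ 1.79978349e+02  7.00189437e-02 -9.16364026e+00] [-4.80553314  0.46538538 -2.66294201] [ 0.31329232  2.06148214 -0.04415777] 0.02003319339133972 29.99901294708252
[ 0.58419903 -0.0621881   0.21847872] [ 0.28820651 -0.0460933   0.95645827]
lid_rib [ 38. 321.] 0.64 [ 0.6194 -0.0687  0.074 ]
knife_grip [307. 318.] 0.94 [ 0.4815 -0.0452  0.016 ]
knife [253. 317.] 0.96 [ 0.5139 -0.05    0.005 ]
```

```bash
cat > lw.py <<'E'
from l import *
ctrl.snapshot('wrist');k=cal('wrist');r=ctrl.trace('caddy_lid','wrist')
print([ (round(a['conf'],2),np.round(a['bbox'])) for a in r[:1]])
m=r[0]['mask'];rows=np.where(m.any(1))[0];print([(y,*np.where(m[y])[0][[0,-1]]) for y in rows[-40::8]])
for d in range(0,100,6):
    P=model(np.deg2rad(d));print(d,[tuple(np.round(proj(k,P[i])).astype(int)) for i in (0,1,2,3)])
E
python3 lw.py
```

```text
scene 0.91 [(0.898, 6), (0.893, 8), (0.89, 4), (0.888, 10)]
top 0.94 [(0.786, 42), (0.783, 44), (0.781, 40), (0.78, 38)]
[(0.67, array([ 90.,   0., 553., 157.]))]
[(np.int64(115), np.int64(104), np.int64(539)), (np.int64(123), np.int64(105), np.int64(538)), (np.int64(131), np.int64(106), np.int64(537)), (np.int64(139), np.int64(107), np.int64(536)), (np.int64(147), np.int64(109), np.int64(535))]
0 [(np.int64(498), np.int64(151)), (np.int64(525), np.int64(153)), (np.int64(141), np.int64(151)), (np.int64(115), np.int64(153))]
6 [(np.int64(513), np.int64(155)), (np.int64(546), np.int64(151)), (np.int64(126), np.int64(155)), (np.int64(94), np.int64(151))]
12 [(np.int64(532), np.int64(156)), (np.int64(571), np.int64(145)), (np.int64(108), np.int64(156)), (np.int64(69), np.int64(145))]
18 [(np.int64(554), np.int64(153)), (np.int64(603), np.int64(132)), (np.int64(86), np.int64(152)), (np.int64(37), np.int64(132))]
24 [(np.int64(582), np.int64(144)), (np.int64(644), np.int64(111)), (np.int64(58), np.int64(144)), (np.int64(-3), np.int64(110))]
30 [(np.int64(617), np.int64(129)), (np.int64(694
[... 950 characters left out ...]
(-4475294)), (np.int64(9241), np.int64(8214)), (np.int64(-3351456), np.int64(-3729760))]
78 [(np.int64(-1279941), np.int64(1287115)), (np.int64(35012), np.int64(-42635)), (np.int64(1407264), np.int64(1435609)), (np.int64(-32186), np.int64(-40536))]
84 [(np.int64(146806), np.int64(-166773)), (np.int64(8029), np.int64(-10420)), (np.int64(-134035), np.int64(-155246)), (np.int64(-6991), np.int64(-10018))]
90 [(np.int64(13585), np.int64(-16786)), (np.int64(3878), np.int64(-5223)), (np.int64(-12206), np.int64(-16077)), (np.int64(-3068), np.int64(-5037))]
96 [(np.int64(4687), np.int64(-6021)), (np.int64(2806), np.int64(-3968)), (np.int64(-3829), np.int64(-5795)), (np.int64(-2054), np.int64(-3835))]
```

Run:
```python
import cv2
a=cv2.imread('pics/w9.png')[:400]; s=cv2.imread('pics/scene9.png')[200:320,240:390]
cv2.imwrite('pics/c9.png',cv2.hconcat([cv2.resize(a,(420,300)),cv2.resize(s,(375,300),interpolation=2)]))
```

```text
(no output)
```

View pics/c9.png

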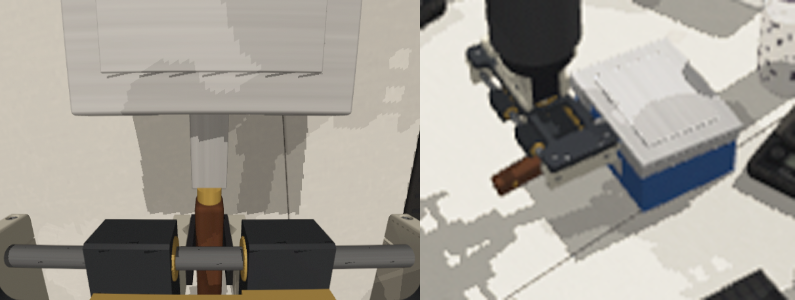

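The lid stands about 7° open (its front edge wider and nearer in the wrist crop, bottom edge at row 150). The blade is still under it, but the knife pivoted in the pads during the lift. Raising further will level the knife so it can go deeper, under the rib, for a stronger lever.

Request:
send_rows --increments '[[[-0.015, 0.002, 0.02, 0], [-0.015, 0.002, 0.045, 0], [-0.015, 0.002, 0.07, 0], [-0.015, 0.002, 0.095, 0], [-0.015, 0.002, 0.12, 0], [-0.015, 0.002, 0.14, 0], [-0.015, 0.002, 0.14, 0]]]'

```text
clock: 22.9
tool_pos: [0.5038, -0.0496, 0.0634]
orientation: [-180.0, -0.0, -9.2]
force: [0.5, 0.6, -3.3]
opening: 0.0196
gripper_force: 30.0
```

```bash
python3 lw.py | head -4; python3 w.py w10 knife_tip,knife_grip,knife,lid_rib
```

```text
scene 0.91 [(0.864, 8), (0.863, 6), (0.861, 10), (0.857, 12)]
top 0.69 [(0.752, 50), (0.746, 48), (0.745, 46), (0.744, 42)]
[(0.96, array([133.,   0., 513., 146.]))]
[(np.int64(107), np.int64(141), np.int64(501)), (np.int64(115), np.int64(142), np.int64(500)), (np.int64(123), np.int64(144), np.int64(500)), (np.int64(131), np.int64(144), np.int64(499)), (np.int64(139), np.int64(145), np.int64(497))]
23.2 [ 0.50359277 -0.04970689  0.06306993] [ 1.79996536e+02  1.91788734e-03 -9.15382049e+00] [-0.06365629 -0.26128702 -1.33045316] [ 0.04327363 -0.02608207  0.01363962] 0.0195811202432603 30.00009387731552
[ 0.58170952 -0.06166771  0.24675906] [ 0.28706354 -0.04610434  0.9568014 ]
knife_grip [310. 315.] 0.56 [ 0.4628 -0.0399  0.016 ]
knife [257. 316.] 0.76 [ 0.4996 -0.0465  0.005 ]
lid_rib [ 50. 322.] 0.68 [ 0.6191 -0.0692  0.074 ]
```

```bash
cat > lq.py <<'E'
from h import *
import re
src=open('l.py').read();exec(src[src.index('def model'):src.index("for c in")])
ctrl.snapshot('wrist');k=cal('wrist');r=ctrl.trace('caddy_lid','wrist');o=ctrl.get_obs();print(o['clock'],o['tool_pos'].round(4),o['force'].round(1))
m=r[0]['mask'];W,H=640,480;res=[]
for d in np.arange(0,60,1.):
    P=np.array(model(np.deg2rad(d)))
    C=(P-k['eye'])@k['attitude']
    # fill convex faces, only if in front
    g=np.zeros(m.shape,np.uint8)
    for f in ((0,1,3,2),(1,3,7,5)):
        Q=P[list(f)];L=[Q[i]+(Q[(i+1)%4]-Q[i])*t for i in range(4) for t in np.linspace(0,1,9)]
        q=[proj(k,p) for p in L if -((p-k['eye'])@k['attitude'])[2]>.03]
        q=np.clip(np.array(q),-3000,3000)
        if len(q)>2: cv2.fillConvexPoly(g,cv2.convexHull(q.astype(np.float32)).round().astype(np.int32),1)
    g=g>0;res.append((round(float((g&m).sum()/(g|m).sum()),3),d))
print(sorted(res)[::-1][:4],np.round(r[0]['bbox']))
ctrl.snapshot('scene');k=cal('scene');r=ctrl.trace('caddy_lid','scene')
print('scene bbox',np.round(r[0]['bbox']), 'top-left hull', [tuple(np.round(proj(k,model(np.deg2rad(d))[3])).astype(int)) for d in (0,6,12,18,24,45,90)])
E
python3 lq.py
```

```text
Traceback (most recent call last):
  File "lq.py", line 3, in <module>
    src=open('l.py').read();exec(src[src.index('def model'):src.index("for c in")])
                            ~~~~^^^^^^^^^^^^^^^^^^^^^^^^^^^^^^^^^^^^^^^^^^^^^^^^^^^
SyntaxError: '[' was never closed
```

```bash
sed -i 's/src.index("for c in")/src.index("\\nfor c in")/' lq.py; python3 lq.py
```

```text
23.55 [ 0.5036 -0.0497  0.0631] [-0.8  0.9 -1.6]
[(0.985, np.float64(2.0)), (0.985, np.float64(1.0)), (0.982, np.float64(3.0)), (0.979, np.float64(0.0))] [132.   1. 514. 149.]
scene bbox [302. 215. 370. 270.] top-left hull [(np.int64(298), np.int64(232)), (np.int64(299), np.int64(228)), (np.int64(299), np.int64(225)), (np.int64(300), np.int64(221)), (np.int64(302), np.int64(217)), (np.int64(310), np.int64(204)), (np.int64(338), np.int64(184))]
```

Request:
send_rows --increments '[[[-0.008, 0.001, -0.045, 0], [-0.008, 0.001, -0.085, 0], [-0.006, 0.001, -0.125, 0], [-0.003, 0, -0.165, 0], [0.004, -0.001, -0.19, 0], [0.012, -0.002, -0.215, 0], [0.02, -0.003, -0.235, 0], [0.027, -0.004, -0.255, 0], [0.03, -0.005, -0.268, 0], [0.03, -0.005, -0.268, 0]]]'

```text
clock: 24.9
tool_pos: [0.5095, -0.0508, 0.0092]
orientation: [180.0, 0.0, -9.2]
force: [-2.9, -1.0, 0.6]
opening: 0.0195
gripper_force: 30.0
```

```bash
python3 lq.py; python3 s.py 11 knife,knife_grip
```

```text
25.0 [ 0.5097 -0.0507  0.0094] [-3.2  0.6  0.2]
[(0.987, np.float64(5.0)), (0.977, np.float64(6.0)), (0.977, np.float64(4.0)), (0.963, np.float64(3.0))] [ 32.   0. 615. 171.]
scene bbox [303. 215. 368. 269.] top-left hull [(np.int64(298), np.int64(232)), (np.int64(299), np.int64(228)), (np.int64(299), np.int64(225)), (np.int64(300), np.int64(221)), (np.int64(302), np.int64(217)), (np.int64(310), np.int64(204)), (np.int64(338), np.int64(184))]
knife scene [262. 299.] 0.78
knife_grip scene [270. 291.] 0.56
knife_grip top [280. 310.] 0.47
   [ 0.5068 -0.0547  0.0438] [np.float64(2.8), np.float64(2.8)]
```

The force is now almost nil with the lid about 5° up, so the catches are free. I'll draw the blade back so it bears near the lid's front edge (easier to lift) and raise it.

Request:
send_rows --increments '[[[-0.035, 0.006, 0, 0], [-0.07, 0.011, 0, 0], [-0.1, 0.016, 0, 0], [-0.1, 0.016, 0, 0]]]'

```text
clock: 25.9
tool_pos: [0.4891, -0.0474, 0.0096]
orientation: [-180.0, -0.0, -9.1]
force: [0.4, -0.7, -1.1]
opening: 0.02
gripper_force: 30.0
```

```bash
python3 lq.py|head -2
```

```text
26.0 [ 0.4898 -0.0474  0.0096] [ 0.5 -1.2 -0.8]
[(0.921, np.float64(5.0)), (0.913, np.float64(6.0)), (0.904, np.float64(4.0)), (0.901, np.float64(7.0))] [ 28.   0. 622. 106.]
```

Request:
send_rows --increments '[[[0, 0, 0.025, 0], [0, 0, 0.05, 0], [0.003, 0, 0.075, 0], [0.006, -0.001, 0.1, 0], [0.009, -0.001, 0.125, 0]]]'

```text
clock: 26.72
tool_pos: [0.4913, -0.0477, 0.0348]
orientation: [180.0, 0.0, -9.2]
force: [-0.1, -0.1, -3.3]
opening: 0.0199
gripper_force: 30.0
```

```bash
python3 lq.py|head -2; python3 w.py w12 knife_tip,knife_grip
```

```text
26.825 [ 0.4917 -0.0477  0.0351] [ 0.4 -0.5 -2.7]
[(0.885, np.float64(15.0)), (0.882, np.float64(16.0)), (0.878, np.float64(17.0)), (0.878, np.float64(14.0))] [ 52.   1. 597. 113.]
26.925 [ 0.49172371 -0.04765674  0.03471776] [-1.79983845e+02 -4.32348272e-02 -9.15694776e+00] [-0.01919243 -0.21813906 -1.57504464] [-0.10795094  0.08546552  0.00224326] 0.01968471484988878 30.000117123126984
[ 0.56968527 -0.05966487  0.2184784 ] [ 0.28627044 -0.04630622  0.95702924]
knife_grip [309. 317.] 0.58 [ 0.4659 -0.0421  0.016 ]
```

The lid held at 5° and then followed the blade to about 15°. I'll continue along the lid's arc.

Request:
send_rows --increments '[[[0.014, -0.002, 0.047, 0], [0.033, -0.005, 0.092, 0], [0.055, -0.009, 0.135, 0], [0.081, -0.013, 0.176, 0], [0.111, -0.018, 0.215, 0], [0.143, -0.023, 0.251, 0]]]'

```text
clock: 27.82
tool_pos: [0.5205, -0.0524, 0.0852]
orientation: [-180.0, -0.0, -9.2]
force: [-0.6, -0.3, -4.1]
opening: 0.0193
gripper_force: 30.0
```

```bash
python3 lq.py; python3 s.py 13 knife_tip,knife,lid_rib,caddy_lid
```

```text
27.925 [ 0.5216 -0.0523  0.0856] [-0.5  0.2 -1.4]
[(0.795, np.float64(48.0)), (0.786, np.float64(47.0)), (0.773, np.float64(49.0)), (0.765, np.float64(46.0))] [ 36.   1. 610. 120.]
scene bbox [310. 201. 371. 256.] top-left hull [(np.int64(298), np.int64(232)), (np.int64(299), np.int64(228)), (np.int64(299), np.int64(225)), (np.int64(300), np.int64(221)), (np.int64(302), np.int64(217)), (np.int64(310), np.int64(204)), (np.int64(338), np.int64(184))]
knife_tip scene [222. 326.] 0.88
knife scene [243. 301.] 0.8
lid_rib scene [227. 337.] 0.91
lid_rib top [227. 319.] 0.81
   [ 0.6466 -0.0811  0.139 ] [np.float64(1.9), np.float64(1.9)]
caddy_lid scene [232. 351.] 0.9
caddy_lid top [214. 322.] 0.88
   [ 0.6909 -0.0899  0.0995] [np.float64(0.4), np.float64(0.4)]
```

The lid is at about 46°. Now I'll push it on toward upright.

Request:
send_rows --increments '[[[0.04, -0.006, 0.025, 0], [0.082, -0.013, 0.05, 0], [0.125, -0.02, 0.07, 0], [0.168, -0.027, 0.085, 0], [0.21, -0.034, 0.095, 0], [0.258, -0.042, 0.102, 0], [0.3, -0.049, 0.105, 0], [0.347, -0.056, 0.108, 0], [0.38, -0.062, 0.105, 0], [0.4, -0.065, 0.105, 0]]]'

```text
clock: 29.78
tool_pos: [0.6004, -0.0654, 0.1055]
orientation: [180.0, 0.0, -9.2]
force: [-1.8, -0.4, -1.1]
opening: 0.0195
gripper_force: 30.0
```

```bash
cat > v.py <<'E'
from h import *
import sys
src=open('l.py').read();exec(src[src.index('def model'):src.index("\nfor c in")])
o=ctrl.get_obs();print(o['clock'],o['tool_pos'].round(4),o['force'].round(1))
K={c:cal(c) for c in('scene','top')}
for c in K: ctrl.snapshot(c)
y=np.deg2rad(-9.2);u=np.array([np.cos(y),np.sin(y),0])
for t in('lid_rib','knife_tip','knife'):
    rs=[]
    for c in K:
        r=ctrl.spot_point(t,c)
        if r: rs.append(ray(K[c],r[0]['pixel']));print(t,c,np.round(r[0]['pixel']),round(r[0]['conf'],2))
    if len(rs)==2: print('  ',tri(rs)[0].round(4))
for c in K:
    k=K[c];r=ctrl.trace('caddy_lid',c)
    if not r: continue
    m=r[0]['mask'];best=[]
    for d in range(0,104,2):
        q=cv2.convexHull(np.array([proj(k,p) for p in model(np.deg2rad(d))],np.float32)).round().astype(np.int32)
        g=np.zeros(m.shape,np.uint8);cv2.fillConvexPoly(g,q,1);g=g>0
        best.append((round((g&m).sum()/(g|m).sum(),2),d))
    print(c,sorted(best)[::-1][:3],np.round(r[0]['bbox']))
E
python3 v.py
```

```text
29.775 [ 0.6004 -0.0654  0.1055] [-1.8 -0.4 -1.1]
lid_rib scene [213. 354.] 0.76
knife_tip scene [207. 353.] 0.59
knife_tip top [240. 443.] 0.19
   [ 0.5119 -0.3285  0.4923]
scene [(np.float64(0.7), 96), (np.float64(0.7), 94), (np.float64(0.67), 92)] [333. 179. 376. 251.]
```

The lid reads about 94° from the scene camera. I'll withdraw the knife and check.

Request:
send_rows --increments '[[[-0.06, 0.01, 0, 0], [-0.14, 0.023, 0, 0], [-0.25, 0.04, 0, 0], [-0.4, 0.065, 0.04, 0], [-0.5, 0.08, 0.08, 0]]]'

```text
clock: 30.9
tool_pos: [0.4975, -0.0493, 0.1218]
orientation: [-180.0, 0.0, -9.2]
force: [-0.2, 1.1, -0.1]
opening: 0.02
gripper_force: 30.0
```

```bash
python3 v.py
```

```text
30.9 [ 0.4975 -0.0493  0.1218] [-0.2  1.1 -0.1]
lid_rib scene [212. 350.] 0.87
lid_rib top [239. 320.] 0.64
   [ 0.628  -0.1006  0.2147]
knife_tip scene [219. 318.] 0.59
knife_tip top [227. 397.] 0.24
   [ 0.5353 -0.2357  0.3891]
knife scene [237. 292.] 0.86
knife top [237. 441.] 0.4
   [ 0.4568 -0.3068  0.4728]
scene [(np.float64(0.86), 94), (np.float64(0.85), 96), (np.float64(0.83), 92)] [332. 181. 376. 252.]
top [(np.float64(0.92), 92), (np.float64(0.86), 94), (np.float64(0.83), 90)] [293. 196. 351. 220.]
```

The lid stands at 92–94°. Now the knife goes back to the mat.

Request:
send_rows --increments '[[[-0.03, -0.2, 0.05, 0.02], [-0.05, -0.45, 0.05, 0.04], [-0.08, -0.7, 0.05, 0.06], [-0.1, -0.9, 0.05, 0.079], [-0.1, -1, 0, 0.079]]]'

```text
clock: 32.02
tool_pos: [0.4801, -0.2515, 0.1217]
orientation: [180.0, -0.0, -2.5]
force: [0.2, 0.8, -2.0]
opening: 0.0196
gripper_force: 30.0
```

Request:
send_rows --increments '[[[0, -0.2, -0.05, 0], [0, -0.305, -0.15, 0], [0, -0.305, -0.27, 0], [0, -0.305, -0.37, 0], [0, -0.305, -0.44, 0], [0, -0.305, -0.5, 0]]]'

```text
clock: 32.78
tool_pos: [0.4801, -0.3104, 0.0209]
orientation: [180.0, 0.0, -2.4]
force: [-0.1, 0.4, -1.2]
opening: 0.0198
gripper_force: 30.0
```

Request:
send_rows --increments '[[[0, 0, -0.03, 0], [0, 0, -0.06, 0], [0, 0, -0.09, 0], [0, 0, -0.12, 0], [0, 0, -0.14, 0], [0, 0, -0.15, 0]]]'

```text
clock: 33.52
tool_pos: [0.4825, -0.3109, -0.0071]
orientation: [179.9, -0.2, -2.3]
force: [2.6, -0.5, 4.9]
opening: 0.02
gripper_force: 30.0
```

Request:
send_rows --increments '[[[0, 0, -0.008, 0], [0, 0, -0.016, 0], [0, 0, -0.02, 0], [0, 0, -0.02, 0]]]'

```text
clock: 34.02
tool_pos: [0.4799, -0.3103, -0.0124]
orientation: [180.0, 0.0, -2.4]
force: [3.8, 0.2, 3.6]
opening: 0.0196
gripper_force: 30.0
```

```bash
python3 w.py w14 knife_tip,knife_grip,knife
```

```text
34.025 [ 0.47993082 -0.31030763 -0.01239003] [ 1.79999749e+02  7.43624543e-03 -2.36684485e+00] [3.75003761 0.16321459 3.62298223] [-0.23171306 -0.78513021  0.02848973] 0.019640153239847125 30.00091016292572
[ 0.55900193 -0.31298491  0.17129757] [ 0.2906235  -0.01186191  0.95676396]
knife_tip [ 51. 323.] 0.8 [ 0.5929 -0.3162  0.016 ]
knife_grip [313. 317.] 0.78 [ 0.4762 -0.3089  0.016 ]
knife [256. 316.] 0.93 [ 0.5019 -0.3096  0.005 ]
```

Request:
send_rows --increments '[[[0, 0, 0.005, 0], [0, 0, 0.005, 0], [0, 0, 0.005, 0], [0, 0, 0.005, 0], [0, 0, 0.005, 0], [0, 0, 0.005, 0]]]' --jaw 0.6

```text
clock: 34.98
tool_pos: [0.4799, -0.3103, -0.0114]
orientation: [-180.0, 0.0, -2.4]
force: [-0.4, -0.5, 0.4]
opening: 0.0526
gripper_force: 0.0
```

Request:
send_rows --increments '[[[0, 0, 0.05, 0], [0, 0, 0.15, 0], [0, 0, 0.3, 0], [-0.05, 0, 0.5, 0], [-0.1, 0, 0.7, 0], [-0.1, 0, 0.9, 0], [-0.1, 0, 0.9, 0]]]'

```text
clock: 35.85
tool_pos: [0.462, -0.3112, 0.1732]
orientation: [179.9, -0.4, -2.3]
force: [-0.2, 0.1, 0.4]
opening: 0.0529
gripper_force: 0.0
```

```bash
python3 v.py; python3 w.py w15 knife_tip,knife_grip,knife; python3 s.py 15 knife_tip,knife_grip,knife,tamper,spoon,syrup_jar
```

```text
35.85 [ 0.462  -0.3112  0.1732] [-0.2  0.1  0.4]
lid_rib top [209. 319.] 0.86
knife_tip scene [319. 377.] 0.84
knife scene [338. 352.] 0.94
scene [(np.float64(0.15), 98), (np.float64(0.15), 96), (np.float64(0.15), 94)] [365. 211. 373. 254.]
top [(np.float64(0.0), 102), (np.float64(0.0), 100), (np.float64(0.0), 98)] [166. 213. 198. 244.]
36.35 [ 0.45981038 -0.3102207   0.16805684] [-1.79984754e+02  6.33637859e-02 -2.36787278e+00] [ 0.14438557  0.36604173 -0.04903154] [0.01142563 0.00984214 0.01518601] 0.05223138736457923 0.0
[ 0.53905121 -0.31295809  0.35166462] [ 0.29159445 -0.01211924  0.95646526]
knife_tip [ 78. 320.] 0.71 [ 0.5904 -0.3165  0.016 ]
knife_grip [206. 317.] 0.85 [ 0.4754 -0.3089  0.016 ]
knife [177. 317.] 0.71 [ 0.5024 -0.3095  0.005 ]
knife_tip scene [320. 378.] 0.72
knife_tip top [234. 183.] 0.27
   [ 0.9731  0.3546 -0.9443] [np.float64(244.0), np.float64(244.0)]
knife_grip scene [342. 345.] 0.79
knife scene [337. 352.] 0.75
tamper scene [312. 400.] 0.81
tamper top [227. 399.] 0.59
   [ 0.6635 -0.327   0.0049] [np.float64(5.5), np.float64(5.5)]
spoon scene [349. 431.] 0.56
spoon top [238. 441.] 0.73
   [ 0.6315 -0.458   0.01  ] [np.float64(2.6), np.float64(2.6)]
syrup_jar scene [192. 299.] 0.82
syrup_jar top [209. 221.] 0.94
   [ 0.7417  0.2194 -0.0026] [np.float64(6.0), np.float64(6.0)]
```

Request:
send_rows --increments '[[[-0.2, -0.2, 0.1, 0], [-0.4, -0.4, 0.2, 0], [-0.5, -0.6, 0.2, 0], [-0.5, -0.8, 0.2, 0], [-0.5, -0.8, 0.2, 0]]]'

```text
clock: 37.88
tool_pos: [0.3593, -0.4724, 0.208]
orientation: [-180.0, 0.0, -2.5]
force: [-0.4, 0.6, 0.8]
opening: 0.0523
gripper_force: 0.0
```

```bash
python3 v.py
```

```text
37.875 [ 0.3593 -0.4724  0.208 ] [-0.4  0.6  0.8]
lid_rib top [207. 324.] 0.98
knife_tip top [249. 395.] 0.72
knife scene [250. 311.] 0.43
knife top [283. 397.] 0.62
   [ 0.4466 -0.2561  0.3455]
top [(np.float64(0.92), 92), (np.float64(0.88), 94), (np.float64(0.8), 90)] [293. 195. 349. 222.]
```

The lid still stands at about 92°, the knife lies flat on the mat, and the gripper is clear of everything, so I'll hand it in.

```bash
python3 -c "
from plant import ctrl
print(ctrl.close_job())"
```

```text
the job is handed in; nothing more can be done
None
```

I handed the job in at about 38 s: the lid was pried free with the blade and stands open at about 92°, the knife lies flat on the mat and released, and nothing else appears to have moved (the judge returned no verdict).

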